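# Swing the fourth side of a casting frame shut about its post

### The job

Close the open side of the casting frame with the loose wooden bar that lies askew in front of it, keeping the bar down on the board: slide its nearer end in behind the steel post so that it bears against the post while the bar is still well open, then swing the bar about the post into line across the ends of the two rails. Bed it on both rails with a steady push of about 10 newtons against the middle of its outer face, held for a second, leaving it flush on both rails with its end up against the stop block, and let go. Work gently (never push it with more than about 12 newtons against the post, the rails or the stop), and leave the little plaster tree, the jar, the offcut and the things around the board as they are.

Things in the scene. Friction and masses are not known exactly. Their poses are not given: they have to be found in the camera images.
- board: Fixed plywood board, 430 (x) x 420 (y) x 12 mm thick; origin at the centre of its underside, on the table. Post, stop and frame stand on its top face. The frame's open side is the board's -x side, roughly towards the robot. The closed bar lies along board y, centre at board y = 0 and x = 8 to 26 mm (12 mm in front of the rail ends), one end on the stop at y = -125.
- runner: Fixed mount of the U-shaped wooden frame: two rails 18 mm wide, 40 mm high, along board x, centred at board y = -89 (by the post) and +94 mm (far), joined at the back, where a steel block clamps it. Origin on the board's top at board (20, 2.5) mm. The frame is clamped so that both rail ends lie 0 to 18 mm behind this origin (to board +x), differing each time, not in the state: feel or look for it.
- post: Fixed upright round steel post, 16 mm diameter, 55 mm high; origin at the centre of its foot, at board (-15.5, -108) mm. The bar's end goes between it and the near rail and reaches 17 mm past its centre. Across the slot from post to the line of the rail ends there are 27.5 to 45.5 mm for the 24 mm bar; with the bar open by 0.3 to 0.5 rad the play is at least 4 mm.
- stop: Fixed wooden stop block 60 x 20 x 40 mm high, origin at the centre of its foot, at board (20, -135) mm; its face at board y = -125 mm is where the bar's end butts.
- bar: Loose wooden bar, 24 mm thick (its x), 250 mm long (its y), 40 mm high, 0.14 to 0.28 kg; origin at the centre of its underside, which lies on the board. At the start its y axis is turned 0.3 to 0.7 rad counter-clockwise from above from the board's y, its -y end some 20 to 80 mm clear of the post. It slides under 1 to 4 N, so part of any push is lost to the board.
- bar_end_a (a point): Centre of the bar's -y end face at mid height (the end that starts nearer the post).
- bar_end_b (a point): Centre of the bar's +y end face at mid height.
- model: Fragile loose white plaster tree, 60 mm foot, 83 mm high, standing inside the frame; leave it alone. Origin at the centre of its foot.
- jar: Loose small glass jar, 40 mm diameter, 50 mm high, on the corner of the board beyond the post; bystander.
- offcut: Loose wood offcut 70 x 30 x 18 mm on the board outside the far rail; bystander.
- tree_big: Loose brown clay tree about 185 mm high on the table to the robot's right; bystander.
- ball: Loose plaster ball, 40 mm diameter, on the table to the robot's right; bystander.
- clay_pack: Loose 1 kg block of clay 170 x 90 x 50 mm in plastic wrap, on the table to the left; bystander.

How it is judged:
By the outcome, as a careful person would: the job done as asked, in the order asked, and still so for the second after the job is handed in, with the robot touching nothing.
It also fails if it takes over 72 s, if anything falls off the work surface, if the arm or the gripper's body presses on something with over 40 N, if the wrist force passes 120 N, or if a joint passes its speed limit or range.

### The arm

A 6-joint arm with a two-finger parallel gripper is mounted at the origin on the work surface. World frame = base frame: x ahead of the robot, y to its left, z up, the work surface at z = 0. Lengths are in m, angles in rad, forces in N, time in s.
With the tool pointing down it reaches from about 0.375 to 0.975 m from the base axis. Payload 3.8 kg.
Tool frame: the origin (TCP) lies midway between the tips of the shut fingers; the grasp point (between the pads) lies 19 mm behind it; z points along the fingers, y is the line along which they close (so a half turn about z gives the same grasp; the last joint's range is limited). The gripper opens to 85 mm and grips with 20 to 120 N. Pads are 22 mm wide; open, the fingers measure 114 mm over their backs; the gripper's body (76 mm by 85 mm) begins 54 mm behind the grasp point. The pads swing forward as they close: fully open they stand 13 mm farther back than shut.
Start: joints at [1.168, 0.264, 1.604, -0, 1.274, -0.037], TCP at [0.241, 0.63, 0.231] pointing down, gripper open.
Joint ranges: [-2.63, 2.63], [-0.94, 2.18], [0.31, 2.57], [-1.31, 4.45], [0, 2.66], [-2.55, 2.55]. Speed limits (rad/s): [2.57, 2.57, 3.14, 3.14, 3.14, 3.14].

### API

Orientations are given as a rotation vector (axis times angle).
In Python, from workcell import read_state, vision, ticket gives the robot as it stands. The module is installed in compiled form; this text tells all that it offers.
- The arm moves only by the tool jog_arm, never from a script. Its arguments are lists of equal length, an entry for each row: "turn": the turn, a rotation vector about the tool's x, y, z in rad, a list of three; "delta_pos": the shift along the tool's x, y, z in m, a list of three; "gripper": the finger opening in m, from 0 to 0.0854. In form: {"turn": [[rx, ry, rz], ...], "delta_pos": [[dx, dy, dz], ...], "gripper": [gripper, ...]}. A call has 1 to 20 rows; each row shifts and turns the commanded pose from where the row before left it, along the tool's axes as they then stand; what a row does not reach is not made up. A row lasts 1/12 s, in which the tool goes at most 41.7 mm and 7.16 degrees, less where a joint would pass 70% of its speed; a pose out of reach is approached as far as the arm can. A call with a gripper value outside its range is refused whole. The fingers move at their own pace and stop on an object; "grip_force" is the grip in N (left out, the last holds). Time passes only in rows, so rows that do not move let the fingers close. It gives the time, the measured TCP pose, the force, the opening and the grip force at its end, in the units of the state.
- read_state(): the state, without advancing time (a new reading comes with each control period).
- vision.read_camera(name): name is "scene" or "side" or "wrist"; returns the picture (480x640x3 uint8, red, green, blue); there is no depth.
- vision.calibration(name): a dict with "vfov" (degrees; the focal length in pixels is half the picture's height over the tangent of half this angle, whatever the lens; pixels are square), "cx", "cy" (the principal point, pixels), "R" (3x3) and "t" (3): a world point X has camera coordinates R X + t; the wrist camera has in their place "mount" (4x4, takes a point from camera to tool coordinates, whose origin is the TCP and whose axes are the flange's). Camera axes: x right, y down, z forward; pixel columns grow to the right and rows downward; lengths in m; the calibration is good to about 2 mm. A picture is of the moment at which its call begins: read the wrist's pose just before it. calibration takes no time and is no camera call.
- ticket.finish_job(): hands the job in; it is judged then, once.
The state is a dict: "time": time; "q": joint angles; "joint_vel": joint speeds; "joint_torque": joint torques, N m; "tool_pos": TCP position; "tcp_rot": TCP orientation; "wrist_force": force on the tool from outside, world axes, zero at the start; "torque": the same for the moment, N m; "width": opening from 0.0 (shut) to 1.0 (fully open); "grip_force": force on a finger pad.
Only numpy, scipy, OpenCV 4.12 (cv2) and the standard library are available. Lean on these libraries where they do the work, as an engineer would, in place of code of your own. Each camera call takes 0.05 s, during which the arm holds its last target. There are 200 camera calls.

## Working session

There is one attempt and no reset: what is moved stays moved. The work goes in short steps, Python scripts to look and compute and a tool call to move; the robot and the scene stay as the last step left them, time stands still between calls to the robot, and variables do not carry over. Pictures are saved under pics/ and viewed, at most 10 in all, crops included, and the job is handed in when it is done.

Besides the shell and the picture viewer there is one more tool, called after ">>>" as name(argument=value, ...) on one line, values as JSON. jog_arm: Moves the arm, as the interface text tells. Its arguments: {"type":"object","properties":{"turn":{"type":"array","items":{"type":"array","items":{"type":"number"}}},"delta_pos":{"type":"array","items":{"type":"array","items":{"type":"number"}}},"gripper":{"type":"array","items":{"type":"number"}},"grip_force":{"type":"number"}},"required":["turn","delta_pos","gripper"]}

```bash
mkdir -p pics
cat > h.py <<'E'
import numpy as np, cv2
from workcell import read_state, vision, ticket
from scipy.spatial.transform import Rotation as Ro
def cam(n,s=None):
    c=vision.calibration(n); f=240/np.tan(np.radians(c['vfov'])/2)
    if n=='wrist':
        T=np.eye(4);T[:3,:3]=Ro.from_rotvec(s['tcp_rot']).as_matrix();T[:3,3]=s['tool_pos']
        M=T@np.array(c['mount']); R=M[:3,:3].T; t=-R@M[:3,3]
    else: R=np.array(c['R']);t=np.array(c['t'])
    return f,c['cx'],c['cy'],R,t
def plane(C,u,v,z):
    f,cx,cy,R,t=C; o=-R.T@t; d=R.T@np.array([(u-cx)/f,(v-cy)/f,1]); return (o+d*(z-o[2])/d[2])
def proj(C,X):
    f,cx,cy,R,t=C; p=R@np.array(X)+t; return np.array([cx+f*p[0]/p[2],cy+f*p[1]/p[2]])
def save(n,img): cv2.imwrite('pics/'+n+'.png',img[:,:,::-1])
E
python3 - <<'E'
from h import *
s=read_state();print(s)
for n in ('scene','side'):
    save(n+'0',vision.read_camera(n)); print(n,vision.calibration(n))
print(vision.calibration('wrist'))
E
```

```text
{'time': 0.0, 'q': array([ 1.16813066e+00,  2.64757883e-01,  1.60538274e+00,  1.04455271e-05,
        1.27371274e+00, -3.69405683e-02]), 'joint_vel': array([-4.36492085e-04, -4.47993282e-05,  6.34623904e-04, -1.54734798e-03,
        6.06278390e-04,  9.07933809e-04]), 'joint_torque': array([-1.51426819e-03, -5.15133083e+01, -3.67303741e+01, -7.53200169e-06,
        1.29313741e-02,  7.63555107e-06]), 'tool_pos': array([0.24113185, 0.62966834, 0.22995413]), 'tcp_rot': array([-0.57119633, -3.08871641,  0.00346171]), 'wrist_force': array([ 1.38480963, -0.4111236 , -0.44541083]), 'torque': array([ 0.02400777, -0.00911363,  0.07022834]), 'grip_force': 0.0, 'width': 0.9986487683015627}
scene {'vfov': 42.81337480395922, 'cx': 318.67565691450363, 'cy': 232.8486033060305, 'R': array([[-0.53631995,  0.84394668,  0.01071963],
       [ 0.68174884,  0.44066241, -0.58398216],
       [-0.49757355, -0.30589319, -0.81169571]]), 't': array([ 0.27154592, -0.34419342,  2.06153762])}
side {'vfov': 48.16004338498024, 'cx': 324.8104315322637, 'cy': 242.30142407949543, 'R': array([[ 0.9893497 , -0.14550049, -0.00409587],
       [-0.10765761, -0.71251417, -0.69334941],
       [ 0.09796431,  0.68640598, -0.72058991]]), 't': array([-0.54703632,  0.09696705,  1.4490988 ])}
{'vfov': 63.706820941943704, 'cx': 316.7745669164105, 'cy': 240.76800058566923, 'mount': array([[ 1.18027129e-03, -9.66214099e-01, -2.57738088e-01,
         6.49221673e-02],
       [ 9.99999299e-01,  1.11702135e-03,  3.91826795e-04,
         1.13487030e-03],
       [-9.06896259e-05, -2.57738370e-01,  9.66214740e-01,
        -1.42859658e-01],
       [ 0.00000000e+00,  0.00000000e+00,  0.00000000e+00,
         1.00000000e+00]])}
```

View pics/scene0.png

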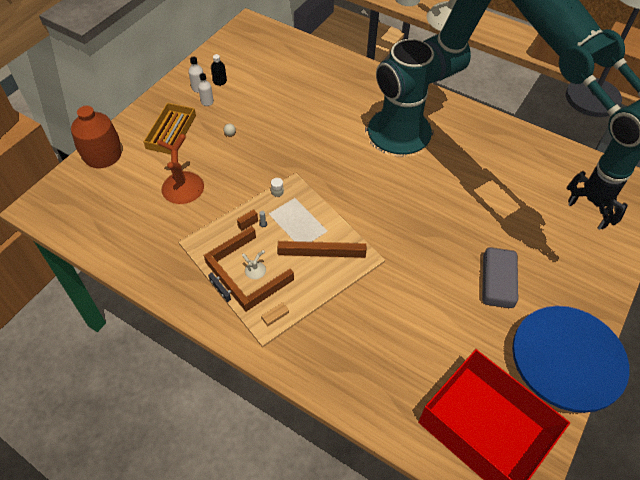

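View pics/side0.png

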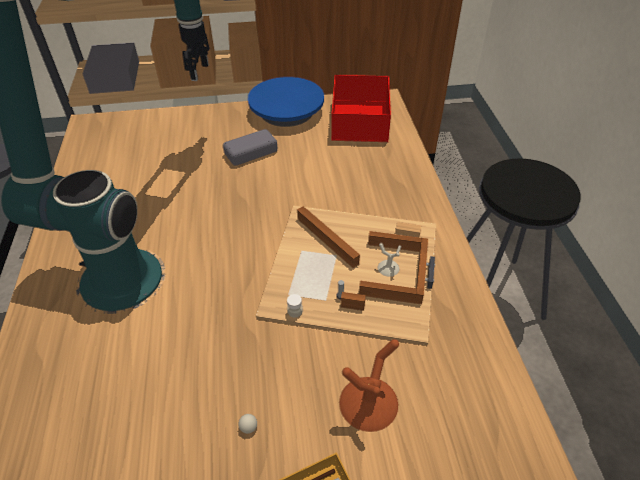

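Scene view: board corners near (295,175), (384,261), (263,345), (180,242); the bar runs from (278,247) to (366,250), the post is at (263,219) and the stop at (247,220). The side view agrees, with the bar from (300,210) to (357,262).

Run:
```python
from h import *
C=cam('scene')
for n,p,z in [('c1',(295,175),.012),('c2',(384,261),.012),('c3',(263,345),.012),('c4',(180,242),.012),('bA',(279,243),.052),('bB',(366,246),.052),('post',(263,213),.067),('jar',(277,181),.06)]:
    print(n,plane(C,*p,z).round(3))
C=cam('side')
for n,p,z in [('c1',(293,206),.012),('c2',(437,221),.012),('c3',(428,342),.012),('c4',(258,319),.012),('bA',(357,260),.052),('bB',(300,208),.052),('post',(341,283),.067)]:
    print(n,plane(C,*p,z).round(3))
```

```text
c1 [ 0.364 -0.179  0.012]
c2 [0.495 0.213 0.012]
c3 [0.893 0.075 0.012]
c4 [ 0.758 -0.316  0.012]
bA [ 0.628 -0.056  0.052]
bB [0.503 0.155 0.052]
post [ 0.574 -0.148  0.067]
jar [ 0.448 -0.187  0.06 ]
c1 [0.486 0.206 0.012]
c2 [0.898 0.077 0.012]
c3 [ 0.756 -0.326  0.012]
c4 [ 0.355 -0.198  0.012]
bA [ 0.628 -0.075  0.052]
bB [0.502 0.15  0.052]
post [ 0.571 -0.159  0.067]
```

>>> jog_arm(turn=[[0,0,0],[0,0,0],[0,0,0],[0,0,0],[0,0,0],[0,0,0],[0,0,0],[0,0,0],[0,0,0],[0,0,0],[0,0,0],[0,0,0],[0,0,0],[0,0,0],[0,0,0],[0,0,0],[0,0,0],[0,0,0],[0,0,0],[0,0,0]], delta_pos=[[-0.028,-0.0255,-0.006],[-0.028,-0.0255,-0.006],[-0.028,-0.0255,-0.006],[-0.028,-0.0255,-0.006],[-0.028,-0.0255,-0.006],[-0.028,-0.0255,-0.006],[-0.028,-0.0255,-0.006],[-0.028,-0.0255,-0.006],[-0.028,-0.0255,-0.006],[-0.028,-0.0255,-0.006],[-0.028,-0.0255,-0.006],[-0.028,-0.0255,-0.006],[-0.028,-0.0255,-0.006],[-0.028,-0.0255,-0.006],[-0.028,-0.0255,-0.006],[-0.028,-0.0255,-0.006],[-0.028,-0.0255,-0.006],[-0.028,-0.0255,-0.006],[-0.028,-0.0255,-0.006],[-0.028,-0.0255,-0.006]], gripper=[0.0854,0.0854,0.0854,0.0854,0.0854,0.0854,0.0854,0.0854,0.0854,0.0854,0.0854,0.0854,0.0854,0.0854,0.0854,0.0854,0.0854,0.0854,0.0854,0.0854], grip_force=20)

```text
time: 1.77
tool_pos: [0.5822, -0.0481, 0.3511]
tcp_rot: [-0.572, -3.088, -0.0]
wrist_force: [0.7, 0.1, 0.7]
width: 1.0
grip_force: 0.0
```

>>> jog_arm(turn=[[0,0,0.1],[0,0,0.1],[0,0,0.1],[0,0,0.1],[0,0,0.1],[0,0,0.1],[0,0,0.1],[0,0,0.05],[0,0,0],[0,0,0]], delta_pos=[[0,0,0],[0,0,0],[0,0,0],[0,0,0],[0,0,0],[0,0,0],[0,0,0],[0,0,0],[0,0,0],[0,0,0]], gripper=[0.0854,0.0854,0.0854,0.0854,0.0854,0.0854,0.0854,0.0854,0.0854,0.0854])

```text
time: 2.6
tool_pos: [0.5817, -0.0462, 0.3507]
tcp_rot: [-1.661, -2.666, 0.001]
wrist_force: [-0.6, -0.3, -0.1]
width: 0.998
grip_force: 0.0
```

Run:
```python
from h import *
s=read_state();print(s['time'],s['tool_pos'],s['tcp_rot'],s['q'],s['wrist_force'])
im=vision.read_camera('wrist');save('w1',im)
```

```text
2.6 [ 0.58170865 -0.04622923  0.3507095 ] [-1.66061824e+00 -2.66577374e+00  6.84714580e-04] [-1.21976481e-01  4.08200234e-02  1.64249371e+00 -1.96675603e-05
  1.45927124e+00 -5.78536799e-01] [-0.58056968 -0.25755639 -0.05496397]
```

View pics/w1.png

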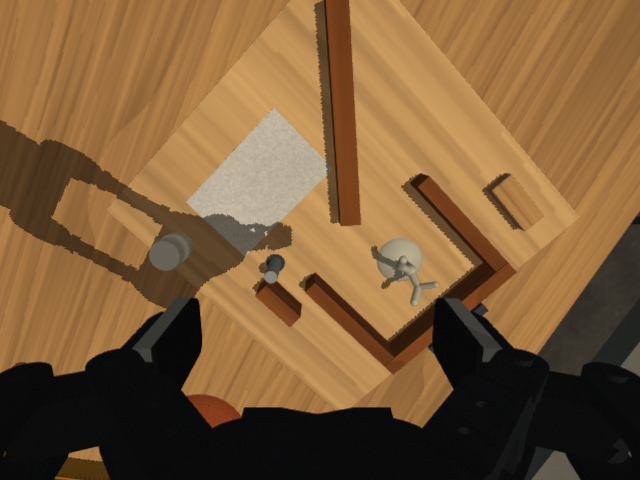

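Run:
```python
from h import *
im=cv2.imread('pics/w1.png')
cv2.imwrite('pics/w1c.png',cv2.resize(im[150:350,240:500],None,fx=3,fy=3,interpolation=cv2.INTER_CUBIC))
# rows across bar: print R channel
for v in (20,60,100,140,180,210):
    print(v,im[v,315:365,2].tolist())
for u in (335,340,345,350,355):print(u,im[205:232,u,2].tolist())
```

```text
20 [131, 99, 97, 97, 96, 95, 95, 95, 93, 94, 61, 47, 104, 120, 121, 121, 121, 119, 117, 115, 114, 113, 110, 112, 110, 109, 109, 109, 107, 107, 108, 111, 112, 112, 116, 174, 193, 197, 198, 197, 196, 195, 195, 195, 196, 196, 197, 198, 196, 195]
60 [193, 192, 191, 189, 129, 93, 93, 92, 93, 91, 88, 88, 78, 53, 67, 112, 122, 122, 124, 123, 120, 120, 117, 116, 113, 112, 112, 112, 112, 113, 112, 112, 112, 113, 114, 115, 121, 181, 196, 196, 195, 194, 193, 191, 191, 191, 189, 188, 187, 186]
100 [187, 187, 186, 184, 184, 170, 165, 117, 92, 95, 96, 100, 98, 99, 99, 79, 51, 95, 120, 125, 126, 127, 125, 125, 122, 119, 116, 115, 116, 115, 116, 118, 118, 117, 117, 119, 121, 119, 115, 157, 189, 194, 192, 188, 187, 185, 183, 181, 179, 178]
140 [200, 199, 198, 199, 200, 202, 204, 205, 204, 140, 103, 103, 101, 101, 100, 100, 99, 98, 70, 50, 109, 125, 126, 127, 128, 125, 125, 124, 121, 121, 120, 121, 122, 119, 119, 121, 120, 120, 121, 120, 119, 143, 180, 188, 188, 189, 191, 194, 196, 197]
180 [188, 188, 186, 185, 186, 191, 196, 198, 199, 201, 200, 201, 189, 131, 103, 102, 102, 102, 103, 103, 99, 64, 69,
[... 369 characters left out ...]
98, 198, 198]
335 [92, 93, 93, 91, 92, 93, 95, 99, 99, 100, 102, 103, 105, 105, 105, 105, 105, 105, 185, 204, 202, 200, 198, 196, 197, 196, 195]
340 [120, 120, 119, 117, 113, 115, 113, 111, 109, 110, 108, 107, 104, 100, 97, 98, 95, 93, 114, 127, 159, 197, 204, 205, 203, 202, 200]
345 [116, 117, 115, 115, 116, 116, 116, 116, 116, 116, 116, 115, 116, 115, 117, 115, 115, 115, 114, 115, 127, 188, 204, 206, 206, 204, 205]
350 [121, 121, 121, 122, 121, 120, 120, 119, 120, 121, 121, 120, 121, 120, 120, 119, 121, 120, 118, 122, 121, 174, 192, 197, 200, 203, 203]
355 [120, 119, 120, 120, 120, 120, 119, 120, 118, 119, 119, 119, 120, 120, 119, 119, 119, 119, 120, 130, 171, 181, 182, 182, 183, 185, 188]
```

View pics/w1c.png

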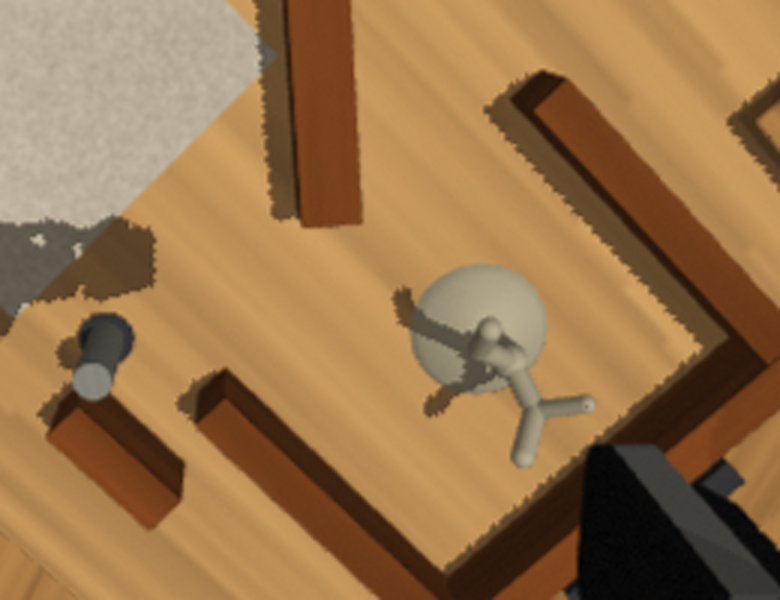

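The crop shows the bar's end corners at full-image (340,225) and (361,224), post top at (271,277), far rail end top corners at (417,186) and (429,176), near rail end top at (306,290) and (316,283). The tree stands well inside the frame.

Run:
```python
from h import *
s=dict(tool_pos=[ 0.58170865,-0.04622923,0.3507095 ],tcp_rot=[-1.66061824e+00,-2.66577374e+00,6.84714580e-04])
C=cam('wrist',s)
g=lambda p,z:plane(C,p[0],p[1],z)[:2]
cr=lambda u,v:(240+u/3-.3,150+v/3-.3)
P={}
for n,p,z in [('L20',(327,20),.052),('L210',(339.5,210),.052),('R20',(349.7,20),.052),('R210',(359.6,210),.052),('eL',cr(300,227),.052),('eR',cr(362,223),.052),
 ('posttop',cr(92,380),.067),('postfoot',cr(106,333),.012),('nr1',cr(196,420),.052),('nr2',cr(228,399),.052),('fr1',cr(531,108),.052),('fr2',cr(566,79),.052),
 ('s1',cr(47,435),.052),('s2',cr(80,402),.052),('s3',cr(183,497),.052),('s4',cr(150,530),.052),('tree',cr(478,328),.012),('treet',cr(488,330),.07),
 ('cL',(108,210),.012),('cR',(577,215),.012)]:
    P[n]=g(p,z); print(n,P[n].round(4))
d=P['L20']-P['L210'];e=P['R20']-P['R210']
print('bar yaw',np.arctan2(-d[0],d[1]),np.arctan2(-e[0],e[1]))
for a,b in(('nr1','fr1'),('nr2','fr2'),('s1','s2')):pass
for a,b in(('nr1','fr1'),('nr2','fr2')):
    q=P[b]-P[a];print('rails y-axis yaw',np.arctan2(-q[0],q[1]),np.hypot(*q))
for a,b in(('s2','s3'),('s1','s4')):
    q=P[b]-P[a];print('stop x yaw',np.arctan2(q[1],q[0]),np.hypot(*q))
q=P['cR']-P['cL'];print('diag yaw',np.arctan2(q[1],q[0])-np.arctan2(420,430),np.hypot(*q))
q=(P['fr1']+P['fr2']-P['nr1']-P['nr2'])/2
for yaw in (-.30,-.32,-.34):
    R=np.array([[np.cos(yaw),-np.sin(yaw)],[np.sin(yaw),np.cos(yaw)]])
    o=P['posttop']-R@[-.0155,-.108]
    print(yaw,'origin',o,{n:(R.T@(P[n]-o)*1000).round(1).tolist() for n in P})
```

```text
L20 [0.5111 0.1227]
L210 [ 0.6126 -0.0477]
R20 [0.532 0.133]
R210 [ 0.6335 -0.0374]
eL [ 0.6212 -0.0638]
eR [ 0.6421 -0.0517]
posttop [ 0.5739 -0.1516]
postfoot [ 0.573  -0.1503]
nr1 [ 0.6198 -0.1544]
nr2 [ 0.6275 -0.1404]
fr1 [0.6788 0.0162]
fr2 [0.6851 0.0315]
s1 [ 0.568  -0.1873]
s2 [ 0.5741 -0.1682]
s3 [ 0.6299 -0.1876]
s4 [ 0.624  -0.2073]
tree [ 0.7173 -0.0766]
treet [ 0.7014 -0.0648]
cL [ 0.3555 -0.1825]
cR [0.8908 0.0741]
bar yaw 0.5376236666756129 0.5374982067240115
rails y-axis yaw -0.33271178426970854 0.18045621116313132
rails y-axis yaw -0.3234770123259008 0.18129899287322282
stop x yaw -0.3359308915516269 0.059052816354423054
stop x yaw -0.3437298065152158 0.05954219950334655
diag yaw -0.3265696965703141 0.5936158485621835
-0.3 origin [ 0.62060451 -0.05297856] {'L20': [-156.5, 135.4], 'L210': [-9.2, 2.7], 'R20': [-139.6, 151.5], 'R210': [7.7, 18.7], 'eL': [3.7, -10.2], 'eR': [20.2, 7.6], 'posttop': [-15.5, -108.0], 'postfoot': [-16.8, -107.1], 'nr1': [29.2, -97.1], 'nr2': [32.4, -81.5], 'fr1': [35.1, 83.3], 'fr2': [36.7, 99.8], 's1': [-10.6, -143.9], 's2': [-10.3, -123.8
[... 421 characters left out ...]
84.2], 'fr2': [32.5, 100.8], 's1': [-9.9, -143.8], 's2': [-10.0, -123.7], 's3': [49.0, -124.6], 's4': [49.6, -145.2], 'tree': [97.1, 8.3], 'treet': [78.3, 14.5], 'cL': [-213.0, -206.1], 'cR': [214.4, 205.9]}
-0.34 origin [ 0.62450991 -0.05492588] {'L20': [-166.2, 129.6], 'L210': [-13.6, 2.9], 'R20': [-149.9, 146.3], 'R210': [2.7, 19.5], 'eL': [-0.2, -9.5], 'eR': [15.5, 8.9], 'posttop': [-15.5, -108.0], 'postfoot': [-16.8, -107.1], 'nr1': [28.8, -95.3], 'nr2': [31.3, -79.6], 'fr1': [27.4, 85.1], 'fr2': [28.3, 101.7], 's1': [-9.2, -143.6], 's2': [-9.7, -123.5], 's3': [49.3, -123.3], 's4': [50.4, -143.9], 'tree': [94.7, 10.5], 'treet': [75.8, 16.3], 'cL': [-211.0, -210.0], 'cR': [208.0, 210.5]}
```

>>> jog_arm(turn=[[0,0,-0.081],[0,0,0],[0,0,0],[0,0,0],[0,0,0],[0,0,0],[0,0,0],[0,0,0],[0,0,0],[0,0,0],[0,0,0],[0,0,0],[0,0,0],[0,0,0],[0,0,0]], delta_pos=[[0,0,0],[0.03,0.012,0],[0.03,0.012,0],[0.0295,0.013,0],[0,0,0.035],[0,0,0.035],[0,0,0.035],[0,0,0.035],[0,0,0.03],[0,0,0.02],[0,0,0],[0,0,0],[0,0,0],[0,0,0],[0,0,0]], gripper=[0.0854,0.0854,0.0854,0.0854,0.0854,0.0854,0.0854,0.0854,0.0854,0.0854,0.0854,0.0854,0.0854,0.0854,0.0854])

```text
time: 3.9
tool_pos: [0.5698, 0.0497, 0.1638]
tcp_rot: [1.552, 2.727, 0.004]
wrist_force: [-0.1, -0.2, 0.4]
width: 0.998
grip_force: 0.0
```

Run:
```python
from h import *
s=read_state();print(s['time'],s['tool_pos'],s['tcp_rot'],s['wrist_force'])
im=vision.read_camera('wrist');save('w2',im)
C=cam('wrist',s)
R=Ro.from_rotvec(s['tcp_rot']).as_matrix();print(R[:,0],R[:,1])
for v in range(20,260,40):
    print(v,im[v,250:400,0][::3].tolist())
```

```text
3.9 [0.56976703 0.04969029 0.1638084 ] [1.55180145 2.72743214 0.00354047] [-0.06222198 -0.15046717  0.38406769]
[-0.51089363  0.85964158 -0.00201469] [0.85963345 0.51089757 0.00374246]
20 [156, 155, 156, 159, 156, 160, 147, 168, 174, 185, 193, 192, 192, 191, 190, 188, 190, 191, 190, 188, 184, 182, 179, 180, 181, 185, 187, 188, 188, 185, 181, 179, 177, 176, 175, 172, 178, 188, 194, 198, 201, 199, 197, 195, 185, 165, 167, 161, 165, 167]
60 [189, 188, 187, 189, 190, 191, 191, 187, 185, 185, 116, 90, 87, 86, 83, 120, 118, 118, 114, 113, 110, 109, 108, 105, 103, 107, 110, 118, 194, 190, 188, 185, 183, 183, 185, 188, 189, 189, 189, 185, 182, 181, 181, 179, 176, 175, 176, 177, 184, 194]
100 [179, 178, 174, 172, 167, 168, 170, 172, 171, 174, 182, 95, 96, 95, 83, 120, 119, 118, 114, 113, 110, 109, 109, 108, 107, 109, 112, 130, 176, 177, 179, 181, 191, 197, 198, 195, 194, 195, 197, 194, 190, 189, 187, 186, 187, 190, 190, 190, 188, 185]
140 [196, 197, 195, 193, 193, 193, 194, 192, 191, 191, 186, 118, 91, 89, 86, 117, 120, 122, 118, 113, 111, 108, 109, 110, 108, 114, 114, 175, 192, 191, 189, 187, 185, 180, 176, 175, 173, 176, 178, 180, 180, 182, 189, 197, 199, 198, 198, 197, 199, 197]
180 [186, 186, 184, 181, 180, 179, 182, 188, 192, 193, 193, 98, 101, 101, 99, 110, 121, 122, 119, 115, 113, 111, 112, 112, 112, 115, 114, 163, 175, 176, 177, 178, 185, 188, 191, 193, 194, 195, 195, 193, 191, 189, 188, 185, 179, 177, 176, 175, 178, 180]
220 [199, 198, 197, 194, 191, 190, 188, 189, 191, 189, 185, 144, 94, 95, 93, 90, 122, 124, 122, 119, 114, 113, 115, 115, 115, 116, 117, 183, 193, 195, 196, 196, 195, 195, 189, 182, 180, 176, 176, 176, 177, 177, 178, 182, 189, 191, 193, 194, 194, 195]
```

View pics/w2.png

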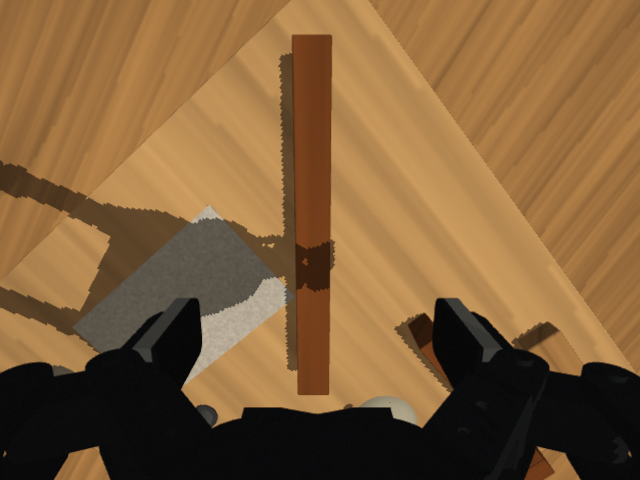

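The view shows the bar nearly vertical in the picture, its top from v=35 to v=395 and u about 294–331; the fingers straddle it.

Run:
```python
from h import *
s=dict(tool_pos=[0.56976703,0.04969029,0.1638084],tcp_rot=[1.55180145,2.72743214,0.00354047])
C=cam('wrist',s);R=Ro.from_rotvec(s['tcp_rot']).as_matrix()
for p in [(292.5,35),(331.5,35),(294,60),(331.5,60),(298,220),(330,220),(298,395),(329,395)]:
    print(p,(R.T@(plane(C,*p,.052)-s['tool_pos'])*1000).round(1))
```

```text
(292.5, 35) [124.9 -13.6 111.5]
(331.5, 35) [124.9   9.7 111.6]
(294, 60) [111.2 -12.9 111.5]
(331.5, 60) [111.2   9.9 111.6]
(298, 220) [ 12.2 -11.6 111.7]
(330, 220) [ 12.2  10.  111.8]
(298, 395) [-124.3  -13.1  112. ]
(329, 395) [-124.4   10.6  112.1]
```

>>> jog_arm(turn=[[0,0,0],[0,0,0],[0,0,0],[0,0,0],[0,0,0],[0,0,0],[0,0,0],[0,0,0],[0,0,0],[0,0,0],[0,0,0],[0,0,0],[0,0,0],[0,0,0],[0,0,0],[0,0,0],[0,0,0],[0,0,0]], delta_pos=[[0,-0.0015,0.03],[0,0,0.03],[0,0,0.03],[0,0,0.03],[0,0,0.015],[0,0,0.007],[0,0,0],[0,0,0],[0,0,0],[0,0,0],[0,0,0],[0,0,0],[0,0,0],[0,0,0],[0,0,0],[0,0,0],[0,0,0],[0,0,0]], gripper=[0.0854,0.0854,0.0854,0.0854,0.0854,0.0854,0.0854,0.05,0.04,0.034,0.03,0.028,0.026,0.024,0.022,0.018,0.018,0.018], grip_force=20)

```text
time: 5.45
tool_pos: [0.5673, 0.0489, 0.0198]
tcp_rot: [1.554, 2.73, 0.001]
wrist_force: [-0.4, 0.1, 5.1]
width: 0.279
grip_force: 21.4
```

```bash
cat > st.py <<'E'
from h import *
import sys
yaw=float(sys.argv[1]) if len(sys.argv)>1 else -.325
Pp=np.array([.5737,-.1512])
def show():
    s=read_state();R=Ro.from_rotvec(s['tcp_rot']).as_matrix()
    a=np.arctan2(R[1,1],R[0,1]); th=a-yaw
    B=np.array([[np.cos(yaw),-np.sin(yaw)],[np.sin(yaw),np.cos(yaw)]])
    c=B.T@(s['tool_pos'][:2]-Pp)*1000+[-15.5,-108]
    pb=R[:2,:2].T@(Pp-s['tool_pos'][:2])*1000  # post in tool: x=bar y, y=bar x
    print('t',s['time'],'tcp',s['tool_pos'].round(4),'theta',th.round(4),'board c',c.round(1),'post in bar (x,y)',pb[::-1].round(1),
    'F board',(B.T@s['wrist_force'][:2]).round(2),s['wrist_force'][2].round(2),'Ftool(barx,bary)',(R[:,:2].T@s['wrist_force'])[::-1].round(2),'Mz',s['torque'][2].round(2),'w',s['width']*85.4,s['grip_force'])
    return s,R,B
show()
E
python3 st.py
```

```text
t 5.45 tcp [0.5673 0.0489 0.0198] theta 0.861 board c [-85.5  79.6] post in bar (x,y) [ -96.7 -175.3] F board [-0.43 -0.09] 5.13 Ftool(barx,bary) [-0.34  0.26] Mz 0.05 w 23.86741966019536 21.422448456287384
```

>>> jog_arm(turn=[[0,0,0.046],[0,0,0.046],[0,0,0.046],[0,0,0.046],[0,0,0.046],[0,0,0.046],[0,0,0.046],[0,0,0.046],[0,0,0.046],[0,0,0.046],[0,0,0],[0,0,0],[0,0,0],[0,0,0]], delta_pos=[[0,0,0],[0,0,0],[0,0,0],[0,0,0],[0,0,0],[0,0,0],[0,0,0],[0,0,0],[0,0,0],[0,0,0],[0,0.006,0],[0,0.006,0],[0,0.005,0],[0,0,0]], gripper=[0.018,0.018,0.018,0.018,0.018,0.018,0.018,0.018,0.018,0.018,0.018,0.018,0.018,0.018])

```text
time: 6.62
tool_pos: [0.5832, 0.05, 0.0198]
tcp_rot: [-2.134, -2.303, 0.003]
wrist_force: [-4.3, -0.8, 7.3]
width: 0.278
grip_force: 21.9
```

>>> jog_arm(turn=[[0,0,0],[0,0,0],[0,0,0],[0,0,0],[0,0,0],[0,0,0],[0,0,0],[0,0,0],[0,0,0]], delta_pos=[[-0.008,0,0],[-0.008,0,0],[-0.008,0,0],[-0.008,0,0],[-0.008,0,0],[-0.008,0,0],[-0.007,0,0],[0,0,0],[0,0,0]], gripper=[0.018,0.018,0.018,0.018,0.018,0.018,0.018,0.018,0.018])

```text
time: 7.37
tool_pos: [0.5885, -0.0058, 0.0198]
tcp_rot: [2.135, 2.303, 0.0]
wrist_force: [-0.2, -2.2, 5.0]
width: 0.276
grip_force: 21.5
```

```bash
python3 st.py
python3 - <<'E'
from h import *
im=vision.read_camera('wrist');save('w3',im)
E
```

```text
t 7.3667 tcp [ 0.5885 -0.0058  0.0198] theta 0.4007 board c [-47.9  34.5] post in bar (x,y) [ -25.8 -143.9] F board [ 0.5 -2.1] 4.96 Ftool(barx,bary) [-0.35 -2.14] Mz -0.01 w 23.57204563516858 21.476948261260986
```

View pics/w3.png

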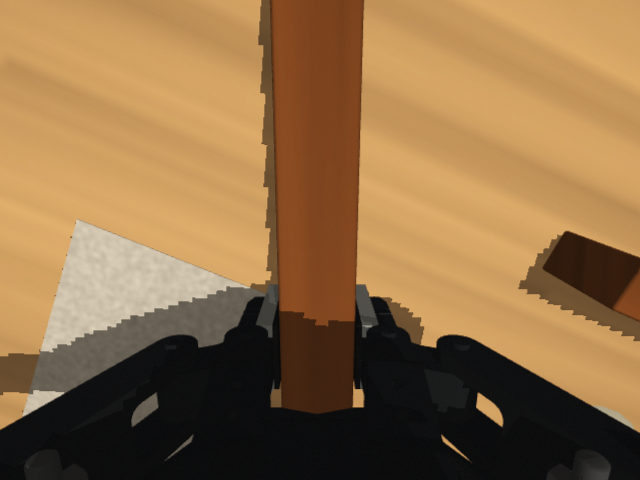

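>>> jog_arm(turn=[[0,0,0],[0,0,0],[0,0,0],[0,0,0],[0,0,0],[0,0,0]], delta_pos=[[-0.006,0,0],[-0.005,0,0],[-0.005,0,0],[-0.004,0,0],[0,0,0],[0,0,0]], gripper=[0.018,0.018,0.018,0.018,0.018,0.018])

```text
time: 7.92
tool_pos: [0.59, -0.0251, 0.0198]
tcp_rot: [2.135, 2.303, 0.001]
wrist_force: [-1.2, 0.7, 5.5]
width: 0.279
grip_force: 21.5
```

>>> jog_arm(turn=[[0,0,0],[0,0,0],[0,0,0],[0,0,0],[0,0,0],[0,0,0],[0,0,0]], delta_pos=[[-0.004,0,0],[-0.004,0,0],[-0.004,0,0],[-0.003,0,0],[-0.002,0,0],[0,0,0],[0,0,0]], gripper=[0.018,0.018,0.018,0.018,0.018,0.018,0.018])

```text
time: 8.5
tool_pos: [0.5912, -0.0415, 0.0198]
tcp_rot: [2.136, 2.304, 0.001]
wrist_force: [-0.3, 2.6, 4.9]
width: 0.28
grip_force: 21.5
```

```bash
python3 st.py
python3 - <<'E'
from h import *
a=vision.read_camera('side')[240:320,310:410]; b=vision.read_camera('scene')[185:265,220:320]
save('m1',np.hstack([cv2.resize(x,None,fx=4,fy=4,interpolation=cv2.INTER_CUBIC) for x in (a,b)]))
E
```

```text
t 8.5 tcp [ 0.5912 -0.0415  0.0198] theta 0.4006 board c [-33.9   1.5] post in bar (x,y) [ -25.7 -108. ] F board [-1.07  2.38] 4.95 Ftool(barx,bary) [-0.05  2.61] Mz -0.03 w 23.926440874014567 21.540442407131195
```

View pics/m1.png

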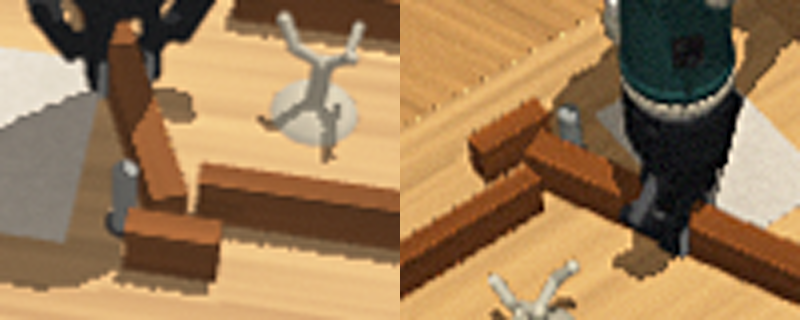

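The crops show the bar's end behind the post (side crop: post at (125,190), bar end at (185,195)), clear of the near rail. Now I bring it against the post.

>>> jog_arm(turn=[[0,0,0],[0,0,0],[0,0,0],[0,0,0],[0,0,0]], delta_pos=[[0,-0.001,0],[0,-0.001,0],[0,-0.001,0],[0,0,0],[0,0,0]], gripper=[0.018,0.018,0.018,0.018,0.018])

```text
time: 9.02
tool_pos: [0.5886, -0.0422, 0.0198]
tcp_rot: [2.134, 2.303, 0.002]
wrist_force: [2.9, -0.4, 3.5]
width: 0.281
grip_force: 21.4
```

```bash
python3 st.py
```

```text
t 9.0167 tcp [ 0.5886 -0.0422  0.0198] theta 0.401 board c [-36.2   0.1] post in bar (x,y) [ -23.2 -107.6] F board [2.86 0.58] 3.52 Ftool(barx,bary) [ 2.87 -0.58] Mz -0.03 w 23.95654935539428 21.37063980102539
```

>>> jog_arm(turn=[[0,0,0],[0,0,0],[0,0,0]], delta_pos=[[0,-0.001,0],[0,0,0],[0,0,0]], gripper=[0.018,0.018,0.018])

```text
time: 9.27
tool_pos: [0.5874, -0.0422, 0.0198]
tcp_rot: [2.134, 2.303, 0.001]
wrist_force: [3.6, -0.4, 5.8]
width: 0.277
grip_force: 21.5
```

```bash
python3 st.py
```

```text
t 9.2667 tcp [ 0.5874 -0.0422  0.0198] theta 0.401 board c [-37.3  -0.3] post in bar (x,y) [ -22.  -107.6] F board [3.55 0.83] 5.82 Ftool(barx,bary) [ 3.6  -0.63] Mz 0.0 w 23.613785687671086 21.538111567497253
```

>>> jog_arm(turn=[[0,0,0],[0,0,0],[0,0,0]], delta_pos=[[0,-0.001,0],[0,0,0],[0,0,0]], gripper=[0.018,0.018,0.018])

```text
time: 9.52
tool_pos: [0.5863, -0.0422, 0.0198]
tcp_rot: [2.135, 2.303, 0.001]
wrist_force: [3.4, -0.5, 5.5]
width: 0.281
grip_force: 21.6
```

```bash
python3 st.py
```

```text
t 9.5167 tcp [ 0.5863 -0.0422  0.0198] theta 0.401 board c [-38.3  -0.7] post in bar (x,y) [ -20.9 -107.7] F board [3.34 0.6 ] 5.47 Ftool(barx,bary) [ 3.32 -0.75] Mz 0.01 w 24.02173680340698 21.585359573364258
```

>>> jog_arm(turn=[[0,0,0],[0,0,0],[0,0,0]], delta_pos=[[0,-0.0008,0],[0,0,0],[0,0,0]], gripper=[0.018,0.018,0.018])

```text
time: 9.77
tool_pos: [0.5856, -0.0422, 0.0198]
tcp_rot: [2.135, 2.303, 0.001]
wrist_force: [3.8, -0.4, 6.3]
width: 0.279
grip_force: 21.6
```

```bash
python3 st.py
```

```text
t 9.7667 tcp [ 0.5856 -0.0422  0.0198] theta 0.401 board c [-39.1  -1. ] post in bar (x,y) [ -20.1 -107.8] F board [3.75 0.81] 6.32 Ftool(barx,bary) [ 3.78 -0.72] Mz -0.01 w 23.832565380586747 21.615789234638214
```

>>> jog_arm(turn=[[0,0,0],[0,0,0],[0,0,0]], delta_pos=[[0,-0.0006,0],[0,0,0],[0,0,0]], gripper=[0.018,0.018,0.018])

```text
time: 10.02
tool_pos: [0.585, -0.0423, 0.0198]
tcp_rot: [2.135, 2.303, 0.001]
wrist_force: [3.7, 0.1, 5.6]
width: 0.279
grip_force: 21.6
```

```bash
python3 st.py
```

```text
t 10.0167 tcp [ 0.585  -0.0423  0.0198] theta 0.401 board c [-39.6  -1.2] post in bar (x,y) [ -19.5 -107.8] F board [3.48 1.3 ] 5.64 Ftool(barx,bary) [ 3.72 -0.16] Mz -0.0 w 23.78805277091737 21.603126525878906
```

>>> jog_arm(turn=[[0,0,0],[0,0,0],[0,0,0]], delta_pos=[[0,-0.0006,0],[0,0,0],[0,0,0]], gripper=[0.018,0.018,0.018])

```text
time: 10.27
tool_pos: [0.5847, -0.0423, 0.0198]
tcp_rot: [2.134, 2.303, 0.002]
wrist_force: [4.8, 0.3, 4.8]
width: 0.278
grip_force: 21.5
```

```bash
python3 st.py
```

```text
t 10.2667 tcp [ 0.5847 -0.0423  0.0198] theta 0.4015 board c [-39.9  -1.2] post in bar (x,y) [ -19.3 -107.8] F board [4.46 1.85] 4.79 Ftool(barx,bary) [ 4.84 -0.04] Mz 0.12 w 23.71518220255162 21.513832211494446
```

>>> jog_arm(turn=[[0,0,0],[0,0,0],[0,0,0]], delta_pos=[[0,-0.0006,0],[0,0,0],[0,0,0]], gripper=[0.018,0.018,0.018])

```text
time: 10.52
tool_pos: [0.5844, -0.0423, 0.0198]
tcp_rot: [2.133, 2.304, 0.002]
wrist_force: [5.6, 0.4, 4.8]
width: 0.279
grip_force: 21.5
```

```bash
python3 st.py
```

```text
t 10.5167 tcp [ 0.5844 -0.0423  0.0198] theta 0.402 board c [-40.1  -1.3] post in bar (x,y) [ -19.1 -107.8] F board [5.21 2.18] 4.79 Ftool(barx,bary) [ 5.66 -0.04] Mz 0.32 w 23.8025992693914 21.52692049741745
```

>>> jog_arm(turn=[[0,0,0.02],[0,0,0.02],[0,0,0.02],[0,0,0.02],[0,0,0]], delta_pos=[[-0.0004,0.0021,0],[-0.0004,0.0021,0],[-0.0004,0.0021,0],[-0.0004,0.0021,0],[0,0,0]], gripper=[0.018,0.018,0.018,0.018,0.018])

```text
time: 10.93
tool_pos: [0.5923, -0.0428, 0.0198]
tcp_rot: [2.224, 2.218, 0.001]
wrist_force: [3.7, 2.3, 6.7]
width: 0.275
grip_force: 25.4
```

```bash
python3 st.py
```

```text
t 10.9333 tcp [ 0.5923 -0.0428  0.0198] theta 0.3221 board c [-32.5   0.6] post in bar (x,y) [ -18.3 -108.4] F board [2.78 3.31] 6.74 Ftool(barx,bary) [3.69 2.26] Mz 0.6 w 23.47224259069181 25.445254147052765
```

>>> jog_arm(turn=[[0,0,0.02],[0,0,0.02],[0,0,0.02],[0,0,0.02],[0,0,0]], delta_pos=[[-0.0003,0.0024,0],[-0.0003,0.0022,0],[-0.0003,0.0022,0],[-0.0003,0.0022,0],[0,0,0]], gripper=[0.018,0.018,0.018,0.018,0.018])

```text
time: 11.35
tool_pos: [0.6011, -0.0441, 0.0198]
tcp_rot: [2.311, 2.127, 0.001]
wrist_force: [3.9, 2.7, 6.1]
width: 0.277
grip_force: 24.9
```

```bash
python3 st.py
```

```text
t 11.35 tcp [ 0.6011 -0.0441  0.0198] theta 0.2421 board c [-23.7   2.2] post in bar (x,y) [ -18.5 -109. ] F board [2.81 3.78] 6.12 Ftool(barx,bary) [3.64 3.  ] Mz 0.5 w 23.656262825202674 24.941007792949677
```

>>> jog_arm(turn=[[0,0,0.02],[0,0,0.02],[0,0,0.02],[0,0,0.02],[0,0,0.02],[0,0,0]], delta_pos=[[-0.0003,0.0023,0],[-0.0003,0.0023,0],[-0.0003,0.0022,0],[-0.0003,0.0022,0],[-0.0003,0.0022,0],[0,0,0]], gripper=[0.018,0.018,0.018,0.018,0.018,0.018])

```text
time: 11.85
tool_pos: [0.612, -0.0471, 0.0198]
tcp_rot: [2.415, 2.009, 0.001]
wrist_force: [3.2, 3.4, 6.7]
width: 0.276
grip_force: 24.6
```

```bash
python3 st.py
```

```text
t 11.85 tcp [ 0.612  -0.0471  0.0198] theta 0.1419 board c [-12.4   2.9] post in bar (x,y) [ -18.8 -109.3] F board [1.92 4.29] 6.67 Ftool(barx,bary) [2.51 3.98] Mz 0.51 w 23.53938987002568 24.645811021327972
```

>>> jog_arm(turn=[[0,0,0.02],[0,0,0.02],[0,0,0.02],[0,0,0.02],[0,0,0]], delta_pos=[[-0.0003,0.0023,0],[-0.0003,0.0022,0],[-0.0003,0.0022,0],[-0.0003,0.0022,0],[0,0,0]], gripper=[0.018,0.018,0.018,0.018,0.018])

```text
time: 12.27
tool_pos: [0.6205, -0.0503, 0.0198]
tcp_rot: [2.493, 1.911, 0.001]
wrist_force: [3.4, 2.8, 5.9]
width: 0.275
grip_force: 24.5
```

```bash
python3 st.py
```

```text
t 12.2667 tcp [ 0.6205 -0.0503  0.0198] theta 0.0619 board c [-3.4  2.6] post in bar (x,y) [ -19.  -109.6] F board [2.33 3.78] 5.85 Ftool(barx,bary) [2.56 3.63] Mz 0.43 w 23.51969362206712 24.53210860490799
```

>>> jog_arm(turn=[[0,0,0.02],[0,0,0.02],[0,0,0.02],[0,0,0]], delta_pos=[[-0.0002,0.0023,0],[-0.0002,0.0022,0],[-0.0002,0.0022,0],[0,0,0]], gripper=[0.018,0.018,0.018,0.018])

```text
time: 12.6
tool_pos: [0.6268, -0.0528, 0.0198]
tcp_rot: [2.549, 1.835, 0.001]
wrist_force: [3.4, 2.6, 7.1]
width: 0.278
grip_force: 24.6
```

```bash
python3 st.py;python3 - <<'E'
from h import *
a=vision.read_camera('side')[220:320,340:440]; b=vision.read_camera('scene')[205:305,200:300]
save('m2',np.hstack([cv2.resize(x,None,fx=4,fy=4,interpolation=cv2.INTER_CUBIC) for x in (a,b)]))
E
```

```text
t 12.6 tcp [ 0.6268 -0.0528  0.0198] theta 0.002 board c [3.4 2.2] post in bar (x,y) [ -19.1 -110.1] F board [2.39 3.51] 7.14 Ftool(barx,bary) [2.4 3.5] Mz 0.46 w 23.733837664567844 24.552356600761414
```

View pics/m2.png

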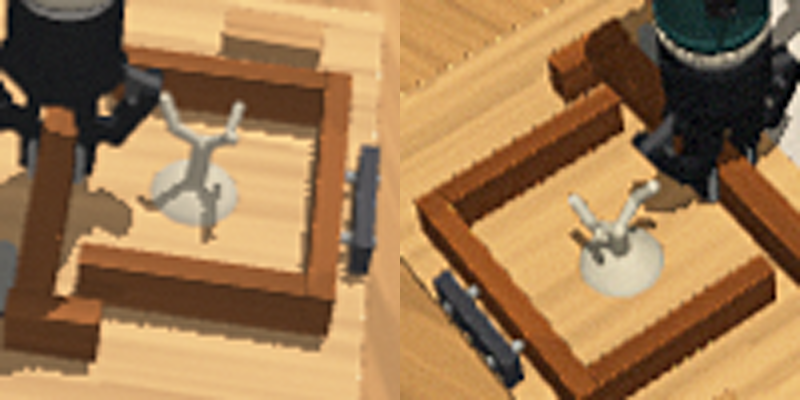

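The crops show the bar lined up, a few mm off the rail ends; the tree's nearest branch tip is at (165,100) in the side crop and (655,185) in the scene crop, near the gripper's inner linkage. I'll triangulate it.

Run:
```python
from h import *
yaw=-.325;B=np.array([[np.cos(yaw),-np.sin(yaw)],[np.sin(yaw),np.cos(yaw)]]);Pp=np.array([.5737,-.1512])
def tri(a,b):
    A=[];r=[]
    for n,(u,v) in (('side',a),('scene',b)):
        f,cx,cy,R,t=cam(n); M=np.array([[f,0,cx],[0,f,cy],[0,0,1]])@np.c_[R,t]
        A+= [u*M[2]-M[0],v*M[2]-M[1]]
    A=np.array(A);X=np.linalg.lstsq(A[:,:3],-A[:,3],rcond=None)[0]
    return X.round(4),(B.T@(X[:2]-Pp)*1000+[-15.5,-108]).round(1)
cs=lambda u,v:(340+u/4,220+v/4); cc=lambda u,v:(200+(u-400)/4,205+v/4)
print('tipL',tri(cs(165,100),cc(655,187)),'tipR',tri(cs(240,107),cc(575,200)))
print('knuckle',tri(cs(150,90),cc(640,140)))
# far rail inner near corner, near rail end
print('farfoot',tri(cs(150,62),cc(770,262)))
```

```text
tipL (array([ 0.6932, -0.0606,  0.0851]), array([68.8, 16. ])) tipR (array([ 0.7373, -0.0912,  0.1018]), array([120.4,   1.1]))
knuckle (array([ 0.6799, -0.0781,  0.1131]), array([61.8, -4.8]))
farfoot (array([0.6913, 0.0207, 0.0477]), array([41.1, 92.4]))
```

>>> jog_arm(turn=[[0,0,0],[0,0,0],[0,0,0],[0,0,0]], delta_pos=[[0,0.001,0],[-0.0007,0.0005,0],[-0.0005,0,0],[0,0,0]], gripper=[0.018,0.018,0.018,0.018])

```text
time: 13.03
tool_pos: [0.627, -0.0535, 0.0198]
tcp_rot: [-2.549, -1.834, -0.001]
wrist_force: [2.0, 5.1, 8.4]
width: 0.278
grip_force: 23.1
```

```bash
python3 st.py
```

```text
t 13.0333 tcp [ 0.627  -0.0535  0.0198] theta 0.0015 board c [3.8 1.6] post in bar (x,y) [ -19.5 -109.6] F board [0.3  5.45] 8.38 Ftool(barx,bary) [0.3  5.46] Mz 0.28 w 23.699586821642196 23.14700961112976
```

>>> jog_arm(turn=[[0,0,0],[0,0,0]], delta_pos=[[-0.0005,0,0],[0,0,0]], gripper=[0.018,0.018])

```text
time: 13.2
tool_pos: [0.627, -0.0539, 0.0198]
tcp_rot: [-2.549, -1.834, -0.001]
wrist_force: [2.5, 5.1, 6.7]
width: 0.272
grip_force: 22.8
```

```bash
python3 st.py
```

```text
t 13.2 tcp [ 0.627  -0.0539  0.0198] theta 0.0014 board c [3.9 1.2] post in bar (x,y) [ -19.5 -109.2] F board [0.75 5.62] 6.69 Ftool(barx,bary) [0.75 5.63] Mz 0.2 w 23.208093660839214 22.807969450950623
```

>>> jog_arm(turn=[[0,0,0],[0,0,0],[0,0,0]], delta_pos=[[-0.0005,0.0005,0],[0,0.0005,0],[0,0,0]], gripper=[0.018,0.018,0.018])

```text
time: 13.45
tool_pos: [0.627, -0.0544, 0.0198]
tcp_rot: [-2.548, -1.832, 0.0]
wrist_force: [-0.1, 6.6, 10.6]
width: 0.276
grip_force: 22.7
```

```bash
python3 st.py
```

```text
t 13.45 tcp [ 0.627  -0.0544  0.0198] theta 0.001 board c [4.1 0.8] post in bar (x,y) [ -19.7 -108.8] F board [-2.16  6.26] 10.62 Ftool(barx,bary) [-2.19  6.28] Mz 0.14 w 23.585770953491384 22.71731436252594
```

>>> jog_arm(turn=[[0,0,0],[0,0,0]], delta_pos=[[-0.0005,0,0],[0,0,0]], gripper=[0.018,0.018])

```text
time: 13.62
tool_pos: [0.627, -0.0548, 0.0198]
tcp_rot: [-2.549, -1.832, -0.0]
wrist_force: [0.9, 5.9, 10.3]
width: 0.278
grip_force: 22.5
```

```bash
python3 st.py
```

```text
t 13.6167 tcp [ 0.627  -0.0548  0.0198] theta 0.0009 board c [4.3 0.3] post in bar (x,y) [ -19.9 -108.3] F board [-1.    5.87] 10.25 Ftool(barx,bary) [-1.01  5.89] Mz 0.06 w 23.73252430694367 22.506016194820404
```

>>> jog_arm(turn=[[0,0,0],[0,0,0],[0,0,0]], delta_pos=[[0,0,-0.0005],[-0.0005,0,0],[0,0,0]], gripper=[0.018,0.018,0.018])

```text
time: 13.87
tool_pos: [0.6267, -0.0557, 0.0198]
tcp_rot: [-2.549, -1.833, 0.001]
wrist_force: [1.1, 4.7, 6.8]
width: 0.277
grip_force: 22.2
```

```bash
python3 st.py
```

```text
t 13.8667 tcp [ 0.6267 -0.0557  0.0198] theta 0.001 board c [ 4.2 -0.6] post in bar (x,y) [ -19.8 -107.4] F board [-0.43  4.83] 6.84 Ftool(barx,bary) [-0.44  4.84] Mz 0.03 w 23.656935522121234 22.17948853969574
```

>>> jog_arm(turn=[[0,0,0],[0,0,0]], delta_pos=[[-0.0004,0,0],[0,0,0]], gripper=[0.018,0.018])

```text
time: 14.03
tool_pos: [0.6266, -0.0561, 0.0198]
tcp_rot: [-2.549, -1.833, 0.0]
wrist_force: [0.8, 4.3, 7.2]
width: 0.279
grip_force: 22.2
```

```bash
python3 st.py
```

```text
t 14.0333 tcp [ 0.6266 -0.0561  0.0198] theta 0.0009 board c [ 4.2 -1. ] post in bar (x,y) [ -19.8 -107. ] F board [-0.62  4.33] 7.23 Ftool(barx,bary) [-0.63  4.34] Mz 0.04 w 23.848303193321975 22.153303027153015
```

>>> jog_arm(turn=[[0,0,0],[0,0,0]], delta_pos=[[-0.0005,0,0],[0,0,0]], gripper=[0.018,0.018])

```text
time: 14.2
tool_pos: [0.6265, -0.0563, 0.0198]
tcp_rot: [-2.549, -1.832, 0.0]
wrist_force: [1.6, 5.8, 6.7]
width: 0.278
grip_force: 22.1
```

```bash
python3 st.py
```

```text
t 14.2 tcp [ 0.6265 -0.0563  0.0198] theta 0.0008 board c [ 4.2 -1.2] post in bar (x,y) [ -19.8 -106.8] F board [-0.29  5.97] 6.74 Ftool(barx,bary) [-0.3   5.98] Mz 0.07 w 23.729025416748105 22.11410164833069
```

>>> jog_arm(turn=[[0,0,0],[0,0,0]], delta_pos=[[-0.0005,0,0],[0,0,0]], gripper=[0.018,0.018])

```text
time: 14.37
tool_pos: [0.6265, -0.0564, 0.0198]
tcp_rot: [-2.549, -1.832, -0.001]
wrist_force: [2.3, 6.0, 5.8]
width: 0.28
grip_force: 22.1
```

```bash
python3 st.py
```

```text
t 14.3667 tcp [ 0.6265 -0.0564  0.0198] theta 0.0006 board c [ 4.2 -1.3] post in bar (x,y) [ -19.8 -106.7] F board [0.24 6.46] 5.75 Ftool(barx,bary) [0.23 6.48] Mz 0.08 w 23.887366351528588 22.085390388965607
```

>>> jog_arm(turn=[[0,0,0],[0,0,0]], delta_pos=[[-0.0005,0,0],[0,0,0]], gripper=[0.018,0.018])

```text
time: 14.53
tool_pos: [0.6265, -0.0564, 0.0198]
tcp_rot: [-2.548, -1.832, -0.002]
wrist_force: [3.2, 9.2, 6.1]
width: 0.275
grip_force: 22.1
```

```bash
python3 st.py
```

```text
t 14.5333 tcp [ 0.6265 -0.0564  0.0198] theta 0.0006 board c [ 4.3 -1.3] post in bar (x,y) [ -19.8 -106.7] F board [0.14 9.74] 6.14 Ftool(barx,bary) [0.13 9.76] Mz 0.06 w 23.50803434934021 22.057271003723145
```

>>> jog_arm(turn=[[0,0,0],[0,0,0],[0,0,0],[0,0,0],[0,0,0],[0,0,0],[0,0,0],[0,0,0],[0,0,0],[0,0,0]], delta_pos=[[0.0008,0,0],[0,0,0],[0,0,0],[0,-0.0015,0],[0,0,0],[0,0,0],[0,0,0],[0,0,0],[0,0,0],[0,0,0]], gripper=[0.018,0.018,0.026,0.03,0.033,0.033,0.033,0.033,0.033,0.033])

```text
time: 15.37
tool_pos: [0.6257, -0.0578, 0.0197]
tcp_rot: [-2.551, -1.834, 0.0]
wrist_force: [0.1, 0.5, -0.2]
width: 0.389
grip_force: 0.0
```

```bash
python3 st.py
```

```text
t 15.3667 tcp [ 0.6257 -0.0578  0.0197] theta 0.0008 board c [ 4.  -2.9] post in bar (x,y) [ -19.6 -105.1] F board [-0.03  0.5 ] -0.23 Ftool(barx,bary) [-0.03  0.5 ] Mz -0.0 w 33.1940736025111 0.0
```

>>> jog_arm(turn=[[0,0,0],[0,0,0],[0,0,0],[0,0,0],[0,0,0],[0,0,-0.1],[0,0,-0.1],[0,0,-0.1],[0,0,-0.1],[0,0,-0.1],[0,0,-0.1],[0,0,-0.1],[0,0,-0.1],[0,0,-0.1],[0,0,-0.1],[0,0,-0.1],[0,0,-0.1],[0,0,-0.1],[0,0,-0.1],[0,0,-0.1]], delta_pos=[[0,0,-0.01],[0,0,-0.03],[0,0,-0.03],[0,0,-0.03],[0,0,-0.03],[0,0,0],[0,0,0],[0,0,0],[0,0,0],[0,0,0],[0,0,0],[0,0,0],[0,0,0],[0,0,0],[0,0,0],[0,0,0],[0,0,0],[0,0,0],[0,0,0],[0,0,0]], gripper=[0.033,0.033,0.033,0.033,0.033,0.01,0,0,0,0,0,0,0,0,0,0,0,0,0,0])

```text
time: 17.03
tool_pos: [0.6259, -0.0577, 0.1508]
tcp_rot: [0.608, 3.081, 0.0]
wrist_force: [0.6, 0.6, 0.1]
width: -0.004
grip_force: 0.0
```

>>> jog_arm(turn=[[0,0,-0.07],[0,0,0],[0,0,0],[0,0,0],[0,0,0],[0,0,0]], delta_pos=[[0,0,0],[0.015,0.001,0],[0.016,0.001,0],[0,0,0],[0,0,0],[0,0,0]], gripper=[0,0,0,0,0,0])

```text
time: 17.53
tool_pos: [0.5978, -0.046, 0.1507]
tcp_rot: [0.507, 3.098, -0.0]
wrist_force: [0.9, -0.3, -1.0]
width: -0.003
grip_force: 0.0
```

```bash
python3 st.py
python3 - <<'E'
from h import *
im=vision.read_camera('wrist');save('w4',im)
a=vision.read_camera('side')[220:320,340:440]; b=vision.read_camera('scene')[205:305,200:300]
save('m3',np.hstack([cv2.resize(x,None,fx=4,fy=4,interpolation=cv2.INTER_CUBIC) for x in (a,b)]))
E
```

```text
t 17.5333 tcp [ 0.5978 -0.046   0.1507] theta 1.5711 board c [-26.2  -0.6] post in bar (x,y) [-107.4  -10.7] F board [ 0.96 -0.03] -0.96 Ftool(barx,bary) [-0.03 -0.96] Mz 0.03 w -0.29748718374193667 0.0
```

View pics/w4.png

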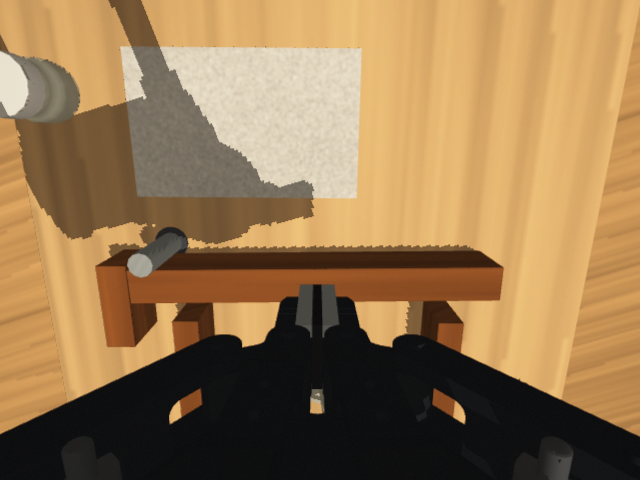

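The wrist view shows the bar level at v≈250–300 across the picture, its left end touching the stop at u≈130, and the rail ends at (195,310) and (445,310) a few mm behind it. Now to go down outside it and push.

>>> jog_arm(turn=[[0,0,0],[0,0,0],[0,0,0],[0,0,0],[0,0,0],[0,0,0],[0,0,0]], delta_pos=[[0,0,0.03],[0,0,0.03],[0,0,0.03],[0,0,0.025],[0,0,0.01],[0,0,0.003],[0,0,0]], gripper=[0,0,0,0,0,0,0])

```text
time: 18.27
tool_pos: [0.597, -0.046, 0.0213]
tcp_rot: [-0.508, -3.099, 0.0]
wrist_force: [-0.4, 0.6, -0.0]
width: -0.0
grip_force: 0.0
```

```bash
python3 st.py
```

```text
t 18.2667 tcp [ 0.597  -0.046   0.0213] theta 1.5709 board c [-27.1  -0.8] post in bar (x,y) [-107.2  -11.6] F board [-0.54  0.49] -0.05 Ftool(barx,bary) [0.49 0.54] Mz 0.03 w -0.04014049194785743 0.0
```

>>> jog_arm(turn=[[0,0,0],[0,0,0],[0,0,0],[0,0,0],[0,0,0],[0,0,0]], delta_pos=[[-0.002,0,0],[-0.002,0,0],[-0.001,0,0],[-0.001,0,0],[0,0,0],[0,0,0]], gripper=[0,0,0,0,0,0])

```text
time: 18.77
tool_pos: [0.6031, -0.0479, 0.0224]
tcp_rot: [0.508, 3.099, 0.0]
wrist_force: [0.3, -0.0, 0.1]
width: -0.0
grip_force: 0.0
```

```bash
python3 st.py
```

```text
t 18.7667 tcp [ 0.6031 -0.0479  0.0224] theta 1.571 board c [-20.6  -0.7] post in bar (x,y) [-107.3   -5.1] F board [0.29 0.05] 0.06 Ftool(barx,bary) [ 0.05 -0.29] Mz 0.02 w -0.03310515355957227 0.0
```

>>> jog_arm(turn=[[0,0,0],[0,0,0],[0,0,0],[0,0,0],[0,0,0],[0,0,0],[0,0,0]], delta_pos=[[-0.001,0,0],[-0.001,0,0],[-0.001,0,0],[-0.001,0,0],[-0.001,0,0],[0,0,0],[0,0,0]], gripper=[0,0,0,0,0,0,0])

```text
time: 19.35
tool_pos: [0.6074, -0.0494, 0.0216]
tcp_rot: [-0.508, -3.1, 0.0]
wrist_force: [-0.8, 0.2, -1.0]
width: 0.002
grip_force: 0.4
```

```bash
python3 st.py
```

```text
t 19.35 tcp [ 0.6074 -0.0494  0.0216] theta 1.571 board c [-16.1  -0.7] post in bar (x,y) [-107.3   -0.5] F board [-0.83 -0.04] -0.98 Ftool(barx,bary) [-0.04  0.83] Mz 0.01 w 0.14406405539844638 0.4244231153279543
```

>>> jog_arm(turn=[[0,0,0],[0,0,0],[0,0,0],[0,0,0],[0,0,0],[0,0,0]], delta_pos=[[-0.001,0,0],[-0.001,0,0],[-0.001,0,0],[-0.001,0,0],[0,0,0],[0,0,0]], gripper=[0,0,0,0,0,0])

```text
time: 19.85
tool_pos: [0.6115, -0.0508, 0.0218]
tcp_rot: [0.508, 3.1, -0.0]
wrist_force: [-0.5, -0.5, -0.4]
width: -0.006
grip_force: 0.2
```

```bash
python3 st.py
```

```text
t 19.85 tcp [ 0.6115 -0.0508  0.0218] theta 1.571 board c [-11.8  -0.8] post in bar (x,y) [-107.2    3.7] F board [-0.28 -0.6 ] -0.38 Ftool(barx,bary) [-0.6   0.28] Mz -0.02 w -0.5413756769815681 0.24137137457728386
```

>>> jog_arm(turn=[[0,0,0],[0,0,0],[0,0,0],[0,0,0]], delta_pos=[[-0.001,0,0],[-0.001,0,0],[-0.001,0,0],[0,0,0]], gripper=[0,0,0,0])

```text
time: 20.18
tool_pos: [0.6144, -0.0517, 0.0218]
tcp_rot: [0.508, 3.1, -0.0]
wrist_force: [-0.1, 0.3, -0.7]
width: -0.0
grip_force: 0.3
```

```bash
python3 st.py
```

```text
t 20.1833 tcp [ 0.6144 -0.0517  0.0218] theta 1.571 board c [-8.7 -0.7] post in bar (x,y) [-107.3    6.8] F board [-0.19  0.28] -0.71 Ftool(barx,bary) [0.28 0.19] Mz 0.02 w -0.02403208966639371 0.3397118003152855
```

>>> jog_arm(turn=[[0,0,0],[0,0,0],[0,0,0]], delta_pos=[[-0.001,0,0],[-0.001,0,0],[0,0,0]], gripper=[0,0,0])

```text
time: 20.43
tool_pos: [0.6163, -0.0523, 0.0218]
tcp_rot: [0.508, 3.1, -0.0]
wrist_force: [-0.9, 0.5, -0.8]
width: -0.002
grip_force: 0.3
```

```bash
python3 st.py
python3 - <<'E'
from h import *
im=vision.read_camera('wrist');save('w5',im)
E
```

```text
t 20.4333 tcp [ 0.6163 -0.0523  0.0218] theta 1.571 board c [-6.7 -0.7] post in bar (x,y) [-107.3    8.8] F board [-0.97  0.19] -0.75 Ftool(barx,bary) [0.19 0.97] Mz -0.01 w -0.18955367684426086 0.34215047391626285
```

View pics/w5.png

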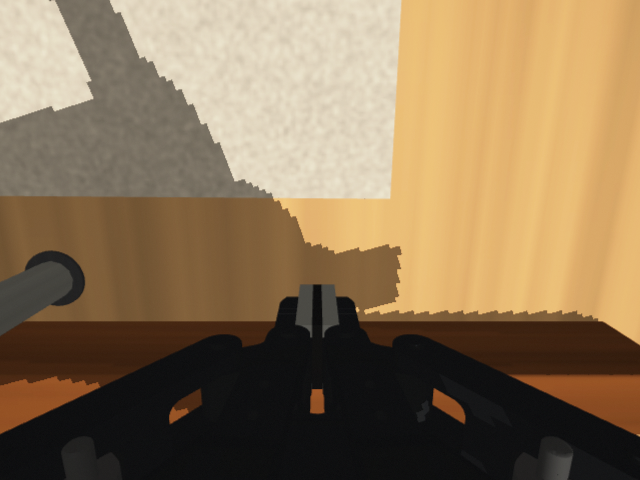

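The view shows the bar's outer foot edge straight and level at v≈321, parallel to the tool. That was my last picture, so from here I rely on numbers.

```bash
cat > ed.py <<'E'
from st import *
s=read_state();im=vision.read_camera('wrist');C=cam('wrist',s)
R=Ro.from_rotvec(s['tcp_rot']).as_matrix()
B=np.array([[np.cos(yaw),-np.sin(yaw)],[np.sin(yaw),np.cos(yaw)]])
r=im[:,:,0].astype(float)/(im[:,:,2]+1.)   # red/blue: brown is high
for u in (110,150,190,220,430,480,530,570):
    col=cv2.GaussianBlur(r,(1,5),0)[280:420,u]; k=int(np.argmax(np.diff(col)>.12))
    d=np.diff(col); k=int(np.argmax(d)); v=280.5+k
    p=plane(C,u,v,.012)
    print(u,v,round(d[k],2),'board',(B.T@(p[:2]-Pp)*1000+[-15.5,-108]).round(1))
E
python3 ed.py
```

```text
t 20.4833 tcp [ 0.6162 -0.0523  0.0218] theta 1.571 board c [-6.7 -0.7] post in bar (x,y) [-107.3    8.8] F board [-0.45 -0.66] 0.36 Ftool(barx,bary) [-0.66  0.45] Mz -0.0 w -0.29413888321800113 0.2700499026104808
110 321.5 0.47 board [  5.4 -89. ]
150 321.5 0.43 board [  5.4 -71.7]
190 393.5 0.9 board [ 41.5 -57.4]
220 321.5 0.43 board [  5.4 -41.4]
430 321.5 0.45 board [ 5.2 49.6]
480 321.5 0.47 board [ 5.2 71.2]
530 321.5 0.34 board [ 5.2 92.9]
570 321.5 0.5 board [  5.2 110.2]
```

>>> jog_arm(turn=[[0,0,0],[0,0,0],[0,0,0]], delta_pos=[[-0.001,0,0],[0,0,0],[0,0,0]], gripper=[0,0,0])

```text
time: 20.78
tool_pos: [0.617, -0.0526, 0.0218]
tcp_rot: [0.508, 3.1, -0.0]
wrist_force: [-0.8, -0.7, -0.3]
width: -0.002
grip_force: 0.4
```

```bash
python3 ed.py
```

```text
t 20.7833 tcp [ 0.617  -0.0526  0.0218] theta 1.571 board c [-5.9 -0.7] post in bar (x,y) [-107.3    9.6] F board [-0.56 -0.96] -0.33 Ftool(barx,bary) [-0.96  0.56] Mz 0.01 w -0.17956773612852006 0.37525707855820656
110 321.5 0.49 board [  6.2 -89. ]
150 321.5 0.44 board [  6.2 -71.7]
190 393.5 0.88 board [ 42.2 -57.4]
220 321.5 0.5 board [  6.1 -41.4]
430 321.5 0.4 board [ 6.  49.5]
480 321.5 0.48 board [ 6.  71.2]
530 321.5 0.47 board [ 6.  92.9]
570 321.5 0.38 board [  5.9 110.2]
```

>>> jog_arm(turn=[[0,0,0],[0,0,0],[0,0,0]], delta_pos=[[-0.0007,0,0],[0,0,0],[0,0,0]], gripper=[0,0,0])

```text
time: 21.08
tool_pos: [0.6176, -0.0528, 0.0218]
tcp_rot: [0.508, 3.1, -0.0]
wrist_force: [-0.1, -0.1, -0.3]
width: 0.001
grip_force: 0.5
```

```bash
python3 st.py
```

```text
t 21.0833 tcp [ 0.6176 -0.0528  0.0218] theta 1.571 board c [-5.3 -0.7] post in bar (x,y) [-107.3   10.2] F board [-0.07 -0.13] -0.27 Ftool(barx,bary) [-0.13  0.07] Mz -0.0 w 0.1127515773287416 0.5076644103974104
```

>>> jog_arm(turn=[[0,0,0],[0,0,0],[0,0,0]], delta_pos=[[-0.0007,0,0],[0,0,0],[0,0,0]], gripper=[0,0,0])

```text
time: 21.33
tool_pos: [0.6183, -0.053, 0.0217]
tcp_rot: [0.508, 3.1, 0.0]
wrist_force: [-1.6, 0.8, 0.1]
width: 0.0
grip_force: 0.6
```

```bash
python3 st.py
```

```text
t 21.3333 tcp [ 0.6183 -0.053   0.0217] theta 1.5709 board c [-4.6 -0.7] post in bar (x,y) [-107.3   10.9] F board [-1.82  0.28] 0.09 Ftool(barx,bary) [0.28 1.82] Mz -0.01 w 0.0027497892964165336 0.5620688013732433
```

>>> jog_arm(turn=[[0,0,0],[0,0,0],[0,0,0]], delta_pos=[[-0.0007,0,0],[0,0,0],[0,0,0]], gripper=[0,0,0])

```text
time: 21.58
tool_pos: [0.6187, -0.0531, 0.0218]
tcp_rot: [-0.508, -3.1, -0.0]
wrist_force: [-1.9, 1.4, 0.7]
width: 0.003
grip_force: 1.3
```

```bash
python3 st.py
```

```text
t 21.5833 tcp [ 0.6187 -0.0531  0.0218] theta 1.571 board c [-4.1 -0.6] post in bar (x,y) [-107.4   11.4] F board [-2.26  0.75] 0.71 Ftool(barx,bary) [0.75 2.26] Mz 0.0 w 0.28103991194845807 1.2587928771972656
```

>>> jog_arm(turn=[[0,0,0],[0,0,0],[0,0,0]], delta_pos=[[-0.0007,0,0],[0,0,0],[0,0,0]], gripper=[0,0,0])

```text
time: 21.83
tool_pos: [0.6187, -0.0531, 0.0217]
tcp_rot: [-0.508, -3.098, -0.0]
wrist_force: [-5.9, 2.0, 3.0]
width: 0.001
grip_force: 2.5
```

```bash
python3 st.py
```

```text
t 21.8333 tcp [ 0.6187 -0.0531  0.0217] theta 1.571 board c [-4.2 -0.7] post in bar (x,y) [-107.3   11.3] F board [-6.2  -0.01] 3.02 Ftool(barx,bary) [-0.   6.2] Mz -0.02 w 0.11568439434376965 2.4898984283208847
```

>>> jog_arm(turn=[[0,0,0],[0,0,0],[0,0,0]], delta_pos=[[-0.0005,0,0],[0,0,0],[0,0,0]], gripper=[0,0,0])

```text
time: 22.08
tool_pos: [0.6187, -0.0531, 0.0217]
tcp_rot: [-0.508, -3.097, -0.001]
wrist_force: [-5.6, 2.8, 4.3]
width: -0.0
grip_force: 3.2
```

```bash
python3 ed.py
```

```text
t 22.0833 tcp [ 0.6187 -0.0531  0.0217] theta 1.571 board c [-4.2 -0.7] post in bar (x,y) [-107.3   11.3] F board [-6.22  0.9 ] 4.29 Ftool(barx,bary) [0.9  6.23] Mz 0.04 w -0.03969928826972788 3.221696801483631
110 320.5 0.46 board [  7.4 -88.9]
150 320.5 0.41 board [  7.4 -71.6]
190 393.5 0.83 board [ 43.8 -57.3]
220 321.5 0.44 board [  7.8 -41.3]
430 322.5 0.45 board [ 8.2 49.6]
480 322.5 0.44 board [ 8.2 71.3]
530 322.5 0.45 board [ 8.1 92.9]
570 323.5 0.41 board [  8.6 110.3]
```

>>> jog_arm(turn=[[0,0,0],[0,0,0],[0,0,0]], delta_pos=[[-0.0005,0,0],[0,0,0],[0,0,0]], gripper=[0,0,0])

```text
time: 22.38
tool_pos: [0.6187, -0.0531, 0.0217]
tcp_rot: [-0.507, -3.096, -0.001]
wrist_force: [-7.1, 3.3, 5.0]
width: 0.001
grip_force: 3.9
```

>>> jog_arm(turn=[[0,0,0]], delta_pos=[[0,0,0]], gripper=[0])

```text
time: 22.47
tool_pos: [0.6187, -0.0531, 0.0217]
tcp_rot: [-0.507, -3.096, -0.001]
wrist_force: [-7.2, 3.1, 5.8]
width: -0.001
grip_force: 3.9
```

>>> jog_arm(turn=[[0,0,0]], delta_pos=[[0,0,0]], gripper=[0])

```text
time: 22.55
tool_pos: [0.6187, -0.0531, 0.0217]
tcp_rot: [-0.507, -3.096, -0.001]
wrist_force: [-6.6, 3.7, 6.7]
width: -0.007
grip_force: 3.9
```

```bash
python3 st.py
```

```text
t 22.55 tcp [ 0.6187 -0.0531  0.0217] theta 1.5709 board c [-4.2 -0.7] post in bar (x,y) [-107.3   11.3] F board [-7.45  1.38] 6.71 Ftool(barx,bary) [1.38 7.48] Mz -0.05 w -0.5568027499036355 3.9215504564344883
```

>>> jog_arm(turn=[[0,0,0],[0,0,0],[0,0,0]], delta_pos=[[-0.0005,0,0],[0,0,0],[0,0,0]], gripper=[0,0,0])

```text
time: 22.8
tool_pos: [0.6186, -0.0531, 0.0216]
tcp_rot: [-0.507, -3.095, -0.001]
wrist_force: [-7.6, 4.9, 5.9]
width: 0.002
grip_force: 4.5
```

>>> jog_arm(turn=[[0,0,0]], delta_pos=[[0,0,0]], gripper=[0])

```text
time: 22.88
tool_pos: [0.6186, -0.0531, 0.0216]
tcp_rot: [-0.507, -3.095, -0.001]
wrist_force: [-7.9, 4.0, 7.0]
width: -0.002
grip_force: 4.5
```

```bash
python3 st.py
```

```text
t 22.8833 tcp [ 0.6186 -0.0531  0.0216] theta 1.5709 board c [-4.2 -0.7] post in bar (x,y) [-107.3   11.3] F board [-8.8   1.27] 7.03 Ftool(barx,bary) [1.27 8.84] Mz -0.05 w -0.167953176929587 4.535396173596382
```

>>> jog_arm(turn=[[0,0,0],[0,0,0],[0,0,0]], delta_pos=[[-0.0005,0,0],[0,0,0],[0,0,0]], gripper=[0,0,0])

```text
time: 23.13
tool_pos: [0.6186, -0.0531, 0.0216]
tcp_rot: [-0.507, -3.094, -0.001]
wrist_force: [-9.3, 4.6, 8.1]
width: -0.0
grip_force: 5.3
```

>>> jog_arm(turn=[[0,0,0],[0,0,0],[0,0,0],[0,0,0]], delta_pos=[[0,0,0],[0,0,0],[0,0,0],[0,0,0]], gripper=[0,0,0,0])

```text
time: 23.47
tool_pos: [0.6186, -0.0531, 0.0216]
tcp_rot: [-0.507, -3.094, -0.001]
wrist_force: [-9.5, 4.6, 7.9]
width: 0.001
grip_force: 5.3
```

>>> jog_arm(turn=[[0,0,0],[0,0,0],[0,0,0],[0,0,0]], delta_pos=[[0,0,0],[0,0,0],[0,0,0],[0,0,0]], gripper=[0,0,0,0])

```text
time: 23.8
tool_pos: [0.6187, -0.0531, 0.0216]
tcp_rot: [-0.507, -3.094, -0.001]
wrist_force: [-8.9, 4.7, 7.5]
width: -0.004
grip_force: 5.3
```

>>> jog_arm(turn=[[0,0,0],[0,0,0],[0,0,0],[0,0,0]], delta_pos=[[0,0,0],[0,0,0],[0,0,0],[0,0,0]], gripper=[0,0,0,0])

```text
time: 24.13
tool_pos: [0.6186, -0.0531, 0.0216]
tcp_rot: [-0.507, -3.094, -0.001]
wrist_force: [-9.5, 3.6, 8.0]
width: -0.003
grip_force: 5.3
```

>>> jog_arm(turn=[[0,0,0],[0,0,0],[0,0,0]], delta_pos=[[0,0,0],[0,0,0],[0,0,0]], gripper=[0,0,0])

```text
time: 24.38
tool_pos: [0.6187, -0.0531, 0.0216]
tcp_rot: [-0.507, -3.094, -0.001]
wrist_force: [-9.1, 3.5, 8.2]
width: 0.004
grip_force: 5.3
```

```bash
python3 ed.py
```

```text
t 24.3833 tcp [ 0.6187 -0.0531  0.0216] theta 1.571 board c [-4.2 -0.7] post in bar (x,y) [-107.3   11.3] F board [-9.79  0.41] 8.19 Ftool(barx,bary) [0.41 9.84] Mz -0.06 w 0.3671687016782583 5.2699970081448555
110 320.5 0.49 board [  7.3 -88.9]
150 320.5 0.44 board [  7.3 -71.6]
190 393.5 0.79 board [ 43.6 -57.2]
220 321.5 0.52 board [  7.7 -41.3]
430 322.5 0.4 board [ 8.  49.5]
480 323.5 0.42 board [ 8.5 71.2]
530 323.5 0.45 board [ 8.4 92.9]
570 324.5 0.42 board [  8.9 110.3]
```

>>> jog_arm(turn=[[0,0,0],[0,0,0],[0,0,0],[0,0,0],[0,0,0],[0,0,0],[0,0,0],[0,0,0],[0,0,0],[0,0,0],[0,0,0],[0,0,0],[0,0,0],[0,0,0],[0,0,0]], delta_pos=[[0.001,0,0],[0.001,0,0],[0.001,0,0],[0.001,0,0],[0.004,0,0],[0.008,0,0],[0.008,0,0],[0,0,0],[0,0,-0.03],[0,0,-0.03],[0,0,-0.03],[0,0,-0.03],[0,0,0],[0,0,0],[0,0,0]], gripper=[0,0,0,0,0,0,0,0,0,0,0,0,0,0,0])

```text
time: 25.68
tool_pos: [0.5983, -0.0464, 0.1415]
tcp_rot: [-0.508, -3.1, 0.0]
wrist_force: [-0.2, -0.2, -1.2]
width: -0.002
grip_force: 0.0
```

```bash
cat > fin.py <<'E'
from st import *
s=read_state();im=vision.read_camera('wrist');C=cam('wrist',s)
B=np.array([[np.cos(yaw),-np.sin(yaw)],[np.sin(yaw),np.cos(yaw)]])
o=Pp-B@[-.0155,-.108]
w=lambda x,y,z:np.r_[o+B@np.array([x,y])/1000,z/1000]
g=cv2.cvtColor(im,cv2.COLOR_RGB2GRAY).astype(float)
def samp(pts): 
    q=np.array([proj(C,p) for p in pts],np.float32)
    return [cv2.remap(im[:,:,k].astype(np.float32),q[:,0].reshape(1,-1),q[:,1].reshape(1,-1),cv2.INTER_LINEAR)[0].astype(int).tolist() for k in (0,)],q[[0,-1]].round(0).tolist()
for y in (-80,-60,60,80): print('outer top edge profile y',y,'x -4..16',samp([w(x,y,52) for x in range(-4,17)]))
for y in (-95,-89,-83,88,94,100): print('inner/rail profile y',y,'x 20..44',samp([w(x,y,52) for x in range(20,45)]))
for x in (12,18,24): print('stop gap x',x,'y -135..-115',samp([w(x,y,52) for y in range(-135,-114)]))
E
python3 fin.py
```

```text
t 25.6833 tcp [ 0.5983 -0.0464  0.1415] theta 1.5711 board c [-25.6  -0.8] post in bar (x,y) [-107.2  -10.1] F board [-0.16 -0.22] -1.18 Ftool(barx,bary) [-0.22  0.16] Mz 0.01 w -0.19337237966456242 0.0
outer top edge profile y -80 x -4..16 ([[66, 64, 62, 61, 59, 56, 56, 56, 59, 61, 70, 123, 148, 151, 149, 148, 148, 146, 146, 146, 147]], [[191.0, 278.0], [193.0, 307.0]])
outer top edge profile y -60 x -4..16 ([[67, 64, 63, 62, 60, 56, 56, 55, 56, 60, 67, 116, 148, 152, 152, 152, 151, 149, 149, 148, 149]], [[222.0, 278.0], [224.0, 307.0]])
outer top edge profile y 60 x -4..16 ([[58, 62, 61, 60, 59, 59, 53, 53, 52, 52, 58, 59, 124, 149, 151, 150, 151, 149, 148, 145, 144]], [[410.0, 278.0], [408.0, 307.0]])
outer top edge profile y 80 x -4..16 ([[58, 60, 59, 58, 60, 58, 53, 51, 51, 54, 57, 61, 120, 146, 149, 150, 148, 148, 146, 144, 142]], [[441.0, 278.0], [439.0, 307.0]])
inner/rail profile y -95 x 20..44 ([[148, 149, 149, 148, 146, 146, 146, 146, 149, 150, 111, 130, 146, 147, 146, 146, 146, 146, 146, 146, 146, 145, 145, 144, 145]], [[171.0, 312.0], [174.0, 345.0]])
inner/rail profile 
[... 778 characters left out ...]
l profile y 100 x 20..44 ([[137, 136, 136, 136, 134, 132, 130, 132, 135, 137, 139, 110, 113, 137, 139, 139, 140, 139, 140, 141, 141, 140, 140, 141, 141]], [[469.0, 313.0], [465.0, 345.0]])
stop gap x 12 y -135..-115 ([[148, 148, 147, 144, 141, 139, 137, 135, 133, 89, 126, 140, 140, 140, 140, 141, 140, 141, 141, 141, 143]], [[108.0, 301.0], [139.0, 301.0]])
stop gap x 18 y -135..-115 ([[149, 148, 146, 143, 141, 139, 137, 135, 132, 104, 129, 145, 146, 146, 146, 146, 146, 146, 145, 145, 146]], [[109.0, 309.0], [140.0, 309.0]])
stop gap x 24 y -135..-115 ([[148, 146, 144, 142, 140, 138, 137, 135, 132, 104, 132, 146, 146, 145, 146, 146, 145, 145, 145, 145, 146]], [[111.0, 318.0], [141.0, 318.0]])
```

```bash
python3 -c "
from workcell import ticket
print(ticket.finish_job())"
```

```text
the job is handed in; nothing more can be done
None
```

I closed the frame and handed the job in: the bar was swung in about the post, pushed at about 10 N for over a second and released, and the last wrist image, read as pixel values, shows it flush on both rails with its end at the stop.

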